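# Stop the bead lathe and raise its counterweighted chip guard

### The arm

A 7-joint arm with a two-finger parallel gripper is mounted at the origin on the work surface. World frame = base frame: x ahead of the robot, y to its left, z up, the work surface at z = 0. Lengths are in m, angles in rad, forces in N, time in s.
With the tool pointing down it reaches from about 0.4 to 0.85 m from the base axis. Payload 4.5 kg.
Tool frame: the origin (TCP) lies between the finger pads; the fingertips stand 11 mm ahead of it and the grasp point (between the pads) lies 8 mm behind it (r.tip_reach is the distance from the TCP to the fingertips, in m); x points along the fingers, y is the direction in which the jaws open and shut, and the axes are right-handed (so a half turn about x gives the same grasp; the last joint's range is limited). The gripper opens to 88 mm and grips with 3 to 60 N. Pads are 18 mm wide; open, the fingers measure 123 mm over their backs; the gripper's body (75 mm by 187 mm) begins 45 mm behind the grasp point.
Start: joints at [1.181, 0.689, -0.195, 1.565, 0.157, 0.902, -0.215], TCP at [0.257, -0.57, 0.25] pointing down, gripper open.
Joint ranges: [-3.01, 3.01], [-0.46, 2.08], [-1.47, 1.51], [0.13, 2.56], [-1, 4.14], [0.04, 2.09], [-2.66, 2.66]. Speed limits (rad/s): [2.57, 2.57, 3.14, 3.14, 3.14, 3.14, 3.14].

### API

Orientations are given as a unit quaternion [x, y, z, w].
In Python, from plant import r gives the robot as it stands.
- The arm moves only by the tool drive_tool, never from a script. Its argument "deltas" is a list of rows, each a list of 3 entries, a list of its own where there are three numbers: the turn, a rotation vector about the tool's x, y, z in degrees, then the shift along the tool's x, y, z in cm, then the finger opening in cm, from 0 to 8.81. A call has 1 to 12 rows; each row shifts and turns the commanded pose from where the row before left it, along the tool's axes as they then stand; what a row does not reach is not made up. A row lasts 1/12 s, in which the tool goes at most 41.7 mm and 7.16 degrees, less where a joint would pass 70% of its speed; a pose out of reach is approached as far as the arm can. A call is refused whole if a number of a shift passes 4.17 or a number of a turn 7.16, either way. A call with a gripper value outside its range is refused whole. The fingers move at their own pace and stop on an object; "force" is the grip in N (left out, the last holds). Time passes only in rows, so rows that do not move let the fingers close. It gives the time, the measured TCP pose, the force and the opening at its end, in the units of the state.
- r.get_state(): the state, without advancing time (a new reading comes with each control period).
- r.snapshot(name): name is "scene" or "top" or "wrist"; returns a dict with "color" (400x640x3 uint8, red, green, blue), "fov_y" (degrees; the focal length in pixels is half the picture's height over the tangent of half this angle, whatever the lens; pixels are square), "cx", "cy" (the principal point, pixels), "k1" (the pictures are not rectified: a ray, as slopes to the right and down, at radius r is drawn at 1 + k1 r^2 times it, then the intrinsics apply), "extrinsics" (4x4, takes a point from world to camera coordinates); the wrist camera has in their place "tool_from_camera" (4x4, takes a point from camera to tool coordinates, whose origin is the TCP and whose axes are the tool frame's). Camera axes: x right, y up, looking along -z (the intrinsics and any distortion apply to the point x, -y, -z); pixel columns grow to the right and rows downward; lengths in m; the calibration is good to about 2 mm. A picture is of the moment at which its call begins: read the wrist's pose just before it. There is no depth.
- r.finish_job(): hands the job in, once; it reports no verdict.
The state is a dict: "clock": time; "q": joint angles; "qd": joint speeds; "joint_torque": joint torques, N m; "tool_pos": TCP position; "eef_rot": TCP orientation; "contact_force": force on the tool from outside, world axes, zero at the start; "moment": the same for the moment, N m; "opening": opening from 0.0 (shut) to 1.0 (fully open).
Only numpy, scipy, OpenCV 4.12 (cv2) and the standard library are available. Lean on these libraries where they do the work, as an engineer would, in place of code of your own. Each camera call takes 0.05 s, during which the arm holds its last target. There are 200 camera calls.

### The job

Open the little bead lathe for a new blank: first press the red stop button fully down and let it spring back, then push the yellow counterweighted chip guard up past its balance point, without flinging it, so that it stays fully raised on its own. Leave the green start button unpressed, and the jar, the bowl of beads, the screwdriver and the spare wooden blank where they are.

Things in the scene. Friction and masses are not known exactly. Their poses are not given: they have to be found in the camera images.
- stop_top (a point): Centre of the top face of the RED stop button: a round spring button, 30 mm across, pointing up from a black housing on a grey box (80 x 80 mm, 45 mm high). Press straight down: 6 mm travel, fully down takes about 5 N. It springs back when released. The red and the green box may stand on either side of the lathe.
- stop (a joint): Travel of the red stop button in m: 0 released, 0.006 fully down.
- start_top (a point): Centre of the top face of the GREEN start button, same make and size as the red one, on its own grey box. Must not be pressed.
- start (a joint): Travel of the green start button in m: 0 released, 0.006 fully down.
- lathe: The green bead lathe, fixed to the bench; origin under its centre, on the bench. Its x axis points from its front (robot's side) to its back, y along the spindle to the left. Base board 140 (x) x 320 (y) mm; headstock 125 mm high at +y, tailstock 120 mm at -y, a 23 mm thick orange blank between them 95 mm above the bench, a tool rest 89 mm high 35 mm in front of the origin.
- hinge (a point): Middle of the guard's hinge axis, 70 mm behind the lathe's origin and 90 mm above the bench. The axis is parallel to the lathe's y axis.
- push_bar (a point): Middle of the guard's yellow push bar: a fixed round bar, 16 mm thick, 196 mm long, parallel to the lathe's y axis, along the guard's free edge, 190 mm from the hinge axis. Lowered, it is about 212 mm above the bench, on the robot's side of the hinge, with free space beneath and in front of it. Pushing it up and backwards in an arc about the hinge raises the guard.
- guard (a joint): Angle of the guard in rad: 0 lowered (bar 40 degrees above level as seen from the hinge), growing as it rises; balance point at 0.66; stop, fully raised, at 1.22 (20 degrees past upright). Let go below balance it falls shut; beyond, it sinks back to the stop by itself (damped hinge, 1 to 3 s) and stays. About 2 N at the bar starts it, less near balance.
- jar_mid (a point): Bystander: centre of a jar, 56 mm across and 75 mm high, loose.
- bowl_mid (a point): Bystander: middle of a metal bowl of orange beads, 110 mm across and 40 mm high, loose; the point is 20 mm above its underside.
- screwdriver: Bystander: a red-handled screwdriver, 160 mm long, about 26 mm high, lying on the bench in front of the lathe, loose; origin on its underside, midway.
- blank_center (a point): Bystander: centre of a spare wooden blank, a rod 26 mm thick and 120 mm long, lying on the bench in front of the lathe, loose.
- screen_mid (a point): Middle of the guard's flat amber screen (186 mm wide, 145 mm from its edge near the hinge to its edge near the bar, 4 mm thick), which lies in the plane of hinge and bar in a yellow frame, sloping over the blank when lowered. Two steel counterweights, 40 mm discs, sit on 50 mm tails behind the hinge.
Things that resemble listed ones, but are neither listed nor needed, are in the scene too. Leave any pink look-alike of the part that bears stop_top alone.

How it is judged:
By the outcome, as a careful person would: the job done as asked, in the order asked, and still so for the second after the job is handed in, with the robot touching nothing.
It also fails if it takes over 61 s, if anything falls off the work surface, if the arm or the gripper's body presses on something with over 40 N, if the wrist force passes 120 N, or if a joint passes its speed limit or range.

## Working session

There is one attempt and no reset: what is moved stays moved. The work goes in short steps, Python scripts to look and compute and a tool call to move; the robot and the scene stay as the last step left them, time stands still between calls to the robot, and variables do not carry over. Pictures are saved under pics/ and viewed, about 8 in all and at most 12, crops included, and the job is handed in when it is done.

Besides the shell and the picture viewer there is one more tool, called as name([rows], argument=value, ...), one row to a line, values as JSON. drive_tool: Moves the arm, as the interface text tells. Its arguments: {"type":"object","properties":{"deltas":{"type":"array","items":{"type":"array"}},"force":{"type":"number"}},"required":["deltas"]}

```bash
mkdir -p pics; ls; python3 - <<'E'
from plant import r
import cv2,pickle
d={}
for n in("scene","top"):
    s=r.snapshot(n); d[n]=s; cv2.imwrite(f"pics/{n}0.png",s["color"][:,:,::-1])
    print(n,{k:v for k,v in s.items() if k!="color"})
pickle.dump(d,open("s0.pkl","wb"))
print(r.get_state(),r.tip_reach)
E
```

```text
pics
scene {'fov_y': 55.649599826367336, 'cx': 318.542542245647, 'cy': 198.65162479475853, 'k1': 0.021796379414866916, 'extrinsics': array([[ 8.76032510e-01,  4.82251971e-01,  2.77716831e-04,
        -3.88722876e-01],
       [-3.47960232e-01,  6.31686559e-01,  6.92745096e-01,
         5.23963425e-02],
       [ 3.33902258e-01, -6.06963860e-01,  7.21182470e-01,
        -1.29172036e+00],
       [ 0.00000000e+00,  0.00000000e+00,  0.00000000e+00,
         1.00000000e+00]])}
top {'fov_y': 53.16866666128673, 'cx': 317.7619101735571, 'cy': 203.2332701732274, 'k1': 0.0021777094529058997, 'extrinsics': array([[-0.08593948, -0.99628977,  0.00459347,  0.04510267],
       [ 0.97450483, -0.08309943,  0.20841025, -0.48730467],
       [-0.20725528,  0.02238702,  0.97803071, -1.20908458],
       [ 0.        ,  0.        ,  0.        ,  1.        ]])}
{'clock': 0.1, 'q': array([ 1.18080625,  0.68992837, -0.19453407,  1.5662293 ,  0.15729345,
        0.90250285, -0.21510135]), 'qd': array([-6.92331087e-04, -2.61610923e-03, -1.56612367e-03, -2.49258993e-03,
        1.60440620e-04,  1.41377937e-03, -6.46619368e-05]), 'joint_torque': array([-3.36823177e-03, -5.28497100e+01, -1.27134237e+00, -1.53835970e+01,
       -5.24623040e-02,  1.98836467e-03,  5.18848981e-05]), 'tool_pos': array([ 0.25675487, -0.56922268,  0.2489758 ]), 'eef_rot': array([-0.69112455, -0.14931201,  0.69144644, -0.14817085]), 'contact_force': array([ 0.67348349, -0.96759623, -0.52416702]), 'moment': array([0.01986141, 0.00249524, 0.02713413]), 'opening': 1.0025399557574737} 0.011
```

View pics/scene0.png

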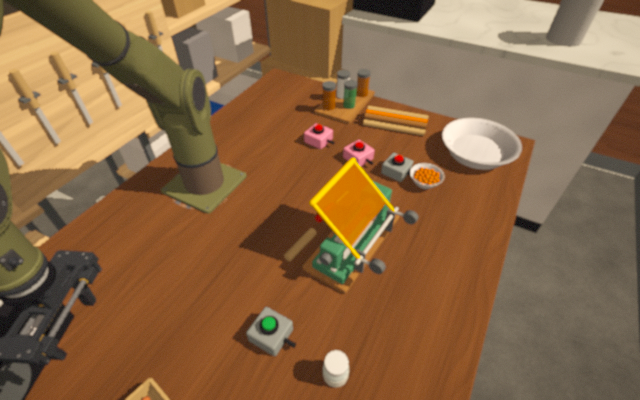

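View pics/top0.png

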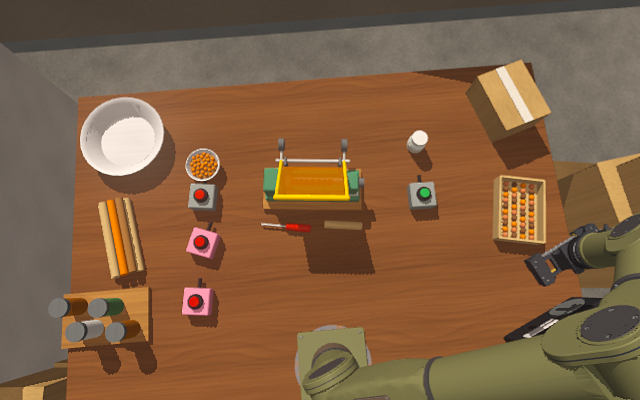

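The red stop button sits on the grey box at top (201,195) and scene (398,160). Pink look-alikes are at top (201,243) and (197,301). Green start is at top (424,193). The guard bar runs from (274,197) to (348,200) in the top view. Next I'll enlarge these.

```bash
python3 - <<'E'
import cv2,pickle,numpy as np
d=pickle.load(open("s0.pkl","rb"))
t=d["top"]["color"][130:250,180:380,::-1]; s=d["scene"]["color"][140:290,280:450,::-1]
a=cv2.resize(t,None,fx=4,fy=4,interpolation=2); cv2.imwrite("pics/tc.png",a)
b=cv2.resize(s,None,fx=4,fy=4,interpolation=2)[:600]; cv2.imwrite("pics/sc.png",b)
E
cat > h.py <<'E'
import numpy as np
from scipy.optimize import least_squares
def proj(s,P):
    E=s["extrinsics"]; p=E[:3,:3]@np.asarray(P)+E[:3,3]
    u=np.array([p[0],-p[1]])/-p[2]; f=200/np.tan(np.radians(s["fov_y"]/2))
    return u*(1+s["k1"]*(u@u))*f+[s["cx"],s["cy"]]
def onz(s,px,z):
    x=least_squares(lambda a:proj(s,[a[0],a[1],z])-px,[.5,0]).x
    return np.r_[x,z]
def tri(ss,pxs):
    q=least_squares(lambda P:np.concatenate([proj(s,P)-p for s,p in zip(ss,pxs)]),[.5,0,.1])
    return q.x,q.fun
E
```

```text
(no output)
```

View pics/tc.png

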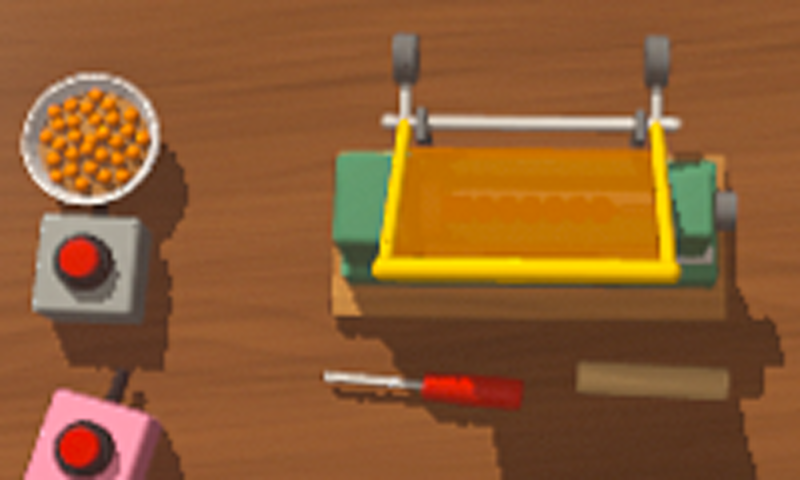

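View pics/sc.png

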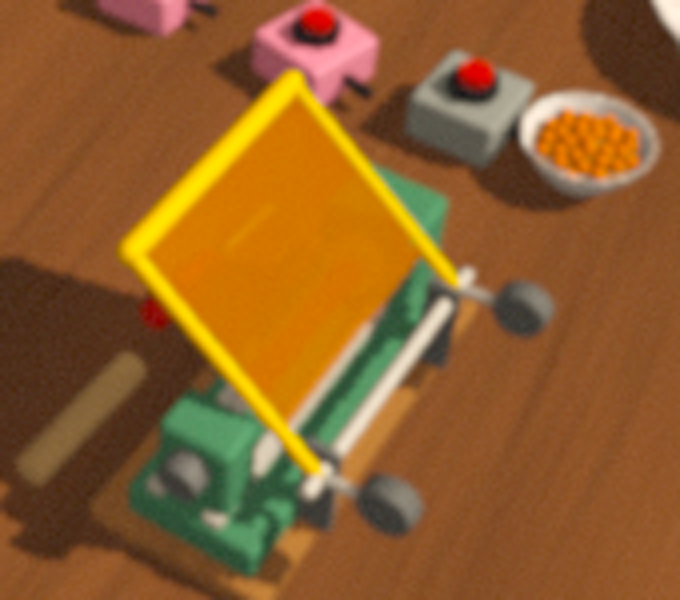

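The top crop puts the red button at (79,257), the bar ends at (375,268) and (679,268), and the hinge rod ends at (386,121) and (680,124). The scene crop puts the button at (478,74), the bar corners at (294,80) and (130,250), and the rod ends at (468,272) and (312,489). The bowl stands right behind the stop box.

```bash
python3 - <<'E'
import pickle,numpy as np
from h import *
d=pickle.load(open("s0.pkl","rb")); T,S=d["top"],d["scene"]
np.set_printoptions(precision=4,suppress=True)
for n,t,s in [("stop",(79,257),(478,74)),("barL",(375,268),(294,80)),("barR",(679,268),(130,250)),("hL",(386,121),(468,272)),("hR",(680,124),(312,489))]:
    print(n,*tri([T,S],[np.array(t)/4+[180,130],np.array(s)/4+[280,140]]))
for n,t in [("sdA",(325,376)),("sdB",(522,392)),("bowl",(90,140))]: print(n,onz(T,np.array(t)/4+[180,130],.02))
print("start",onz(T,(424.5,192.5),.06))
from plant import r
from scipy.spatial.transform import Rotation as R
print(R.from_quat(r.get_state()["eef_rot"]).as_matrix())
E
```

```text
stop [0.5505 0.3723 0.0578] [-0.4223 -0.6306 -0.7816  0.219 ]
barL [0.4846 0.1267 0.2076] [-0.1189 -0.1541 -0.1906  0.0451]
barR [ 0.4672 -0.0795  0.2171] [-0.9007 -1.0002 -1.1861  0.2242]
hL [0.6313 0.1222 0.0904] [-0.5036 -0.716  -0.7714  0.2055]
hR [ 0.6107 -0.1044  0.0935] [-1.1318 -1.3822 -1.4098  0.309 ]
sdA [0.4437 0.1884 0.02  ]
sdB [0.4175 0.0326 0.02  ]
bowl [0.6566 0.37   0.02  ]
start [ 0.4934 -0.3348  0.06  ]
[[-0.0008  0.4113 -0.9115]
 [ 0.0015 -0.9115 -0.4113]
 [-1.     -0.0017  0.0001]]
```

drive_tool([
  [[0, 0, 0], [-0.92, -1.97, -3.11], 0],
  [[0, 0, 0], [-0.92, -1.97, -3.11], 0],
  [[0, 0, 0], [-0.92, -1.97, -3.11], 0],
  [[0, 0, 0], [-0.92, -1.97, -3.11], 0],
  [[0, 0, 0], [-0.92, -1.97, -3.11], 0],
  [[0, 0, 0], [-0.92, -1.97, -3.11], 0],
  [[0, 0, 0], [-0.92, -1.97, -3.11], 0],
  [[0, 0, 0], [-0.92, -1.97, -3.11], 0],
  [[0, 0, 0], [-0.92, -1.97, -3.11], 0],
  [[0, 0, 0], [-0.92, -1.97, -3.11], 0],
  [[0, 0, 0], [-0.92, -1.97, -3.11], 0],
  [[0, 0, 0], [-0.92, -1.97, -3.11], 0],
], force=20)

```text
clock: 1.1
tool_pos: [0.5004, -0.199, 0.3604]
eef_rot: [-0.691, -0.149, 0.692, -0.149]
contact_force: [-0.4, -0.3, -0.5]
opening: 0.115
```

drive_tool([
  [[0, 0, 0], [0, -3.33, -1.87], 0],
  [[0, 0, 0], [0, -3.33, -1.87], 0],
  [[0, 0, 0], [0, -3.33, -1.87], 0],
  [[0, 0, 0], [0, -3.33, -1.87], 0],
  [[0, 0, 0], [0, -3.33, -1.87], 0],
  [[0, 0, 0], [0, -3.33, -1.87], 0],
  [[0, 0, 0], [0, -3.33, -1.87], 0],
  [[0, 0, 0], [0, -3.33, -1.87], 0],
  [[0, 0, 0], [0, -3.33, -1.87], 0],
  [[0, 0, 0], [0, -3.33, -1.87], 0],
  [[0, 0, 0], [0, -3.33, -1.87], 0],
  [[0, 0, 0], [0, -3.33, -1.87], 0],
])

```text
clock: 2.1
tool_pos: [0.5398, 0.2574, 0.3597]
eef_rot: [-0.691, -0.149, 0.692, -0.149]
contact_force: [0.3, -0.3, -0.2]
opening: 0.002
```

drive_tool([
  [[0, 0, 0], [0, -3.33, -1.87], 0],
  [[0, 0, 0], [0, -3.33, -1.87], 0],
  [[0, 0, 0], [0, -3.33, -1.87], 0],
  [[-7.1, 0, 0], [0, 0, 0], 0],
  [[-7.1, 0, 0], [0, 0, 0], 0],
  [[-7.1, 0, 0], [0, 0, 0], 0],
  [[-7.1, 0, 0], [0, 0, 0], 0],
  [[-7.1, 0, 0], [0, 0, 0], 0],
  [[-7.1, 0, 0], [0, 0, 0], 0],
  [[-7.1, 0, 0], [0, 0, 0], 0],
  [[-7.1, 0, 0], [0, 0, 0], 0],
  [[-7.1, 0, 0], [0, 0, 0], 0],
])

```text
clock: 3.1
tool_pos: [0.5501, 0.3696, 0.3595]
eef_rot: [-0.506, -0.494, 0.507, -0.494]
contact_force: [0.5, 1.1, 0.4]
opening: 0.004
```

drive_tool([
  [[-7.1, 0, 0], [1.5, 0, 0], 0],
  [[-7.1, 0, 0], [1.5, 0, 0], 0],
  [[-7.1, 0, 0], [1.5, 0, 0], 0],
  [[-7.1, 0, 0], [1.5, 0, 0], 0],
  [[-7.1, 0, 0], [1.5, 0, 0], 0],
  [[-7.1, 0, 0], [1.5, 0, 0], 0],
  [[-7.1, 0, 0], [1.5, 0, 0], 0],
  [[-7.1, 0, 0], [1.5, 0, 0], 0],
  [[-7.1, 0, 0], [1.5, 0, 0], 0],
  [[-7.1, 0, 0], [1.5, 0, 0], 0],
  [[-7.1, 0, 0], [1.5, 0, 0], 0],
  [[-1.4, 0, 0], [1.5, 0, 0], 0],
])

```text
clock: 4.1
tool_pos: [0.5502, 0.3694, 0.1786]
eef_rot: [0.074, 0.704, -0.075, 0.703]
contact_force: [0.5, 0.4, -0.0]
opening: 0.004
```

```bash
python3 - <<'E'
from plant import r
import cv2,pickle,numpy as np
from scipy.spatial.transform import Rotation as R
st=r.get_state(); w=r.snapshot("wrist"); pickle.dump((st,w),open("w1.pkl","wb"))
print(st["clock"],st["q"],st["tool_pos"],st["contact_force"]); print(R.from_quat(st["eef_rot"]).as_matrix().round(4))
# predicted pixel of estimated button
c=np.linalg.inv(w["tool_from_camera"]); p=R.from_quat(st["eef_rot"]).inv().apply(np.array([.5505,.3723,.059])-st["tool_pos"])
p=c[:3,:3]@p+c[:3,3]; f=200/np.tan(np.radians(w["fov_y"]/2)); u=np.array([p[0],-p[1]])/-p[2]
print("pred",u*(1+w["k1"]*(u@u))*f+[w["cx"],w["cy"]],"px/m",f/-p[2], w["tool_from_camera"].round(3))
cv2.imwrite("pics/w1.png",w["color"][:,:,::-1])
E
```

```text
4.1 [-0.26726355  0.93220894 -0.80880964  1.48798366  0.7361984   1.04449644
  0.10575452] [0.5501957  0.36935188 0.17856266] [ 0.53826601  0.36554852 -0.00462871]
[[-1.000e-03  2.099e-01  9.777e-01]
 [-6.000e-04  9.777e-01 -2.099e-01]
 [-1.000e+00 -8.000e-04 -9.000e-04]]
pred [327.75406481 196.45860135] px/m 1236.1639361375123 [[ 0.     0.317 -0.948 -0.135]
 [ 1.     0.     0.    -0.001]
 [ 0.    -0.948 -0.317 -0.082]
 [ 0.     0.     0.     1.   ]]
```

View pics/w1.png

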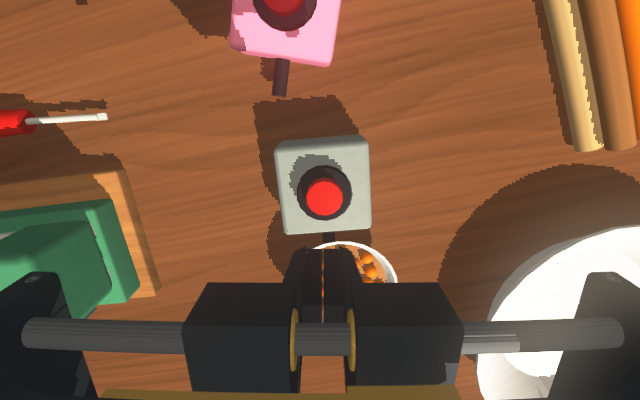

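The wrist view shows the red button at (324,197) with the prediction at (328,196), so it agrees within 3 mm. Descending.

drive_tool([
  [[0, 0, 0], [2.5, 0, 0], 0],
  [[0, 0, 0], [2.5, 0, 0], 0],
  [[0, 0, 0], [2.0, 0, 0], 0],
  [[0, 0, 0], [1.5, 0, 0], 0],
  [[0, 0, 0], [0.5, 0, 0], 0],
  [[0, 0, 0], [0.2, 0, 0], 0],
  [[0, 0, 0], [0.2, 0, 0], 0],
  [[0, 0, 0], [0.2, 0, 0], 0],
  [[0, 0, 0], [0.2, 0, 0], 0],
  [[0, 0, 0], [0, 0, 0], 0],
])

```text
clock: 4.98
tool_pos: [0.5506, 0.3701, 0.0826]
eef_rot: [0.076, 0.703, -0.076, 0.703]
contact_force: [-0.9, -0.5, 0.1]
opening: 0.008
```

drive_tool([
  [[0, 0, 0], [0.2, 0, 0], 0],
  [[0, 0, 0], [0.2, 0, 0], 0],
  [[0, 0, 0], [0.2, 0, 0], 0],
  [[0, 0, 0], [0.2, 0, 0], 0],
  [[0, 0, 0], [0.2, 0, 0], 0],
  [[0, 0, 0], [0.2, 0, 0], 0],
  [[0, 0, 0], [0, 0, 0], 0],
])

```text
clock: 5.57
tool_pos: [0.5506, 0.3702, 0.0724]
eef_rot: [0.076, 0.702, -0.076, 0.704]
contact_force: [-2.7, -3.9, 15.8]
opening: 0.006
```

drive_tool([
  [[0, 0, 0], [0.1, 0, 0], 0],
  [[0, 0, 0], [0, 0, 0], 0],
  [[0, 0, 0], [0, 0, 0], 0],
])

```text
clock: 5.82
tool_pos: [0.5506, 0.3701, 0.0723]
eef_rot: [0.076, 0.702, -0.076, 0.704]
contact_force: [-3.9, -5.4, 21.8]
opening: 0.003
```

drive_tool([
  [[0, 0, 0], [-0.3, 0, 0], 0],
  [[0, 0, 0], [0, 0, 0], 0],
  [[0, 0, 0], [0, 0, 0], 0],
])

```text
clock: 6.07
tool_pos: [0.5505, 0.3701, 0.0727]
eef_rot: [0.076, 0.703, -0.076, 0.703]
contact_force: [-0.6, -1.4, 5.5]
opening: 0.003
```

drive_tool([
  [[0, 0, 0], [-0.2, 0, 0], 0],
  [[0, 0, 0], [0, 0, 0], 0],
  [[0, 0, 0], [0, 0, 0], 0],
])

```text
clock: 6.32
tool_pos: [0.5506, 0.3701, 0.0742]
eef_rot: [0.076, 0.703, -0.076, 0.703]
contact_force: [-0.2, -0.4, 3.0]
opening: 0.005
```

drive_tool([
  [[0, 0, 0], [-0.2, 0, 0], 0],
  [[0, 0, 0], [0, 0, 0], 0],
  [[0, 0, 0], [0, 0, 0], 0],
])

```text
clock: 6.57
tool_pos: [0.5505, 0.3701, 0.0761]
eef_rot: [0.076, 0.703, -0.076, 0.703]
contact_force: [2.4, 1.6, 2.6]
opening: 0.007
```

drive_tool([
  [[0, 0, 0], [-0.2, 0, 0], 0],
  [[0, 0, 0], [0, 0, 0], 0],
  [[0, 0, 0], [0, 0, 0], 0],
])

```text
clock: 6.82
tool_pos: [0.5502, 0.3699, 0.078]
eef_rot: [0.076, 0.703, -0.076, 0.703]
contact_force: [0.5, 0.9, 1.6]
opening: 0.005
```

drive_tool([
  [[0, 0, 0], [-0.3, 0, 0], 0],
  [[0, 0, 0], [0, 0, 0], 0],
  [[0, 0, 0], [0, 0, 0], 0],
])

```text
clock: 7.07
tool_pos: [0.5498, 0.3695, 0.0808]
eef_rot: [0.075, 0.703, -0.076, 0.703]
contact_force: [0.4, -0.9, -0.3]
opening: 0.007
```

The press bottomed out (22 N on the hard stop), and the force then fell from 5 to 0 N over about 7 mm as the button sprang back. Next: raise, align and stage in front of the guard bar.

drive_tool([
  [[0, 0, 0], [-2, 0, 0], 0],
  [[0, 0, 0], [-4, 0, 0], 0],
  [[0, 0, 0], [-4, 0, 0], 0],
  [[0, 0, 0], [-4, 0, 0], 0],
  [[0, 0, 0], [-4, 0, 0], 0],
  [[0, 0, 0], [-4, 0, 0], 0],
  [[0, 0, 0], [-4, 0, 0], 0],
  [[-6.9, 0, 0], [-2, 0, 0], 0],
  [[0, 0, 0], [0, -3.5, -0.9], 0],
  [[0, 0, 0], [0, -3.5, -0.9], 0],
  [[0, 0, 0], [0, -3.5, -0.9], 0],
  [[0, 0, 0], [0, -3.5, -0.9], 0],
])

```text
clock: 8.07
tool_pos: [0.5, 0.2322, 0.3606]
eef_rot: [0.033, 0.707, -0.034, 0.706]
contact_force: [0.8, -1.3, -0.7]
opening: 0.004
```

drive_tool([
  [[0, 0, 0], [0, -3.5, -0.9], 0],
  [[0, 0, 0], [0, -3.5, -0.9], 0],
  [[0, 0, 0], [0, -3.5, -0.9], 0],
  [[0, 0, 0], [0, -3.5, -0.9], 0],
  [[0, 0, 0], [0, -3.5, -0.9], 0],
  [[0, 0, 0], [0, -3.5, -0.9], 0],
  [[0, 0, 0], [0, 0, 0], 0],
  [[0, 0, 0], [0, 0, 0], 0],
])

```text
clock: 8.73
tool_pos: [0.4267, 0.0273, 0.3607]
eef_rot: [0.035, 0.707, -0.036, 0.706]
contact_force: [0.4, 0.4, -0.0]
opening: 0.002
```

```bash
python3 - <<'E'
from plant import r
import cv2,numpy as np
from scipy.spatial.transform import Rotation as R
st=r.get_state(); t=r.snapshot("top")["color"]; w=r.snapshot("wrist")["color"]
print(st["clock"],st["q"],st["tool_pos"],st["contact_force"]); print(R.from_quat(st["eef_rot"]).as_matrix().round(4))
cv2.imwrite("pics/m1.png",np.hstack([cv2.resize(w,(480,300)),cv2.resize(t[100:300,180:380],(300,300))])[:,:,::-1])
E
```

```text
8.7333 [ 0.58822935  0.44511369 -1.12018278  1.92745372  0.46147861  1.0601088
  0.74108708] [0.42674757 0.0272798  0.36067979] [ 0.3578097   0.35551624 -0.00466987]
[[-0.0015  0.0997  0.995 ]
 [-0.0019  0.995  -0.0997]
 [-1.     -0.002  -0.0013]]
```

View pics/m1.png

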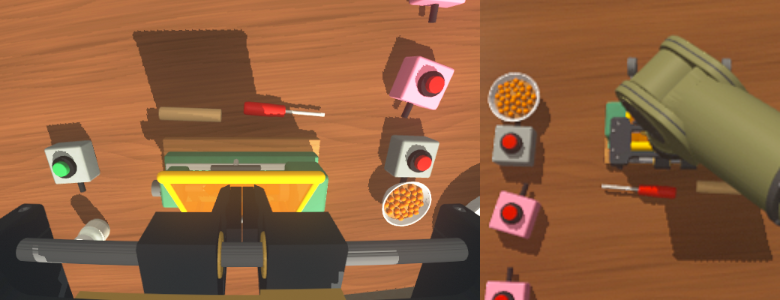

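The wrist image shows the fingertips centred on the bar at (242,180), and the bar is parallel to the jaws. Descend in front of it.

drive_tool([
  [[0, 0, 0], [2.6, 0, 0], 0],
  [[0, 0, 0], [2.6, 0, 0], 0],
  [[0, 0, 0], [2.6, 0, 0], 0],
  [[0, 0, 0], [2.6, 0, 0], 0],
  [[0, 0, 0], [2.6, 0, 0], 0],
  [[0, 0, 0], [2.6, 0, 0], 0],
  [[0, 0, 0], [0, 0, 0.8], 0],
  [[0, 0, 0], [0, 0, 0.8], 0],
  [[0, 0, 0], [0, 0, 0.4], 0],
  [[0, 0, 0], [0, 0, 0.4], 0],
  [[0, 0, 0], [0, 0, 0.4], 0],
  [[0, 0, 0], [0, 0, 0], 0],
])

```text
clock: 9.83
tool_pos: [0.4561, 0.0276, 0.206]
eef_rot: [0.034, 0.706, -0.033, 0.707]
contact_force: [-1.9, 0.5, 0.8]
opening: 0.001
```

drive_tool([
  [[0, 0, 0], [-0.39, 0, 0.39], 0],
  [[0, 0, 0], [-0.39, 0, 0.39], 0],
  [[0, 0, 0], [-0.39, 0, 0.39], 0],
  [[0, 0, 0], [-0.39, 0, 0.39], 0],
  [[0, 0, 0], [-0.39, 0, 0.39], 0],
  [[0, 0, 0], [-0.39, 0, 0.39], 0],
  [[0, 0, 0], [0, 0, 0], 0],
])

```text
clock: 10.42
tool_pos: [0.4784, 0.0252, 0.2298]
eef_rot: [0.033, 0.707, -0.034, 0.706]
contact_force: [-5.0, 0.6, 5.6]
opening: 0.003
```

```bash
python3 - <<'E'
from plant import r
import cv2,numpy as np
s=r.snapshot("scene")["color"]; w=r.snapshot("wrist")["color"]; print(r.get_state()["contact_force"])
cv2.imwrite("pics/m2.png",np.hstack([cv2.resize(w,(400,250)),cv2.resize(s[130:290,250:506],(400,250))])[:,:,::-1])
E
```

```text
[-5.37639183  1.26326612  3.58436199]
```

View pics/m2.png

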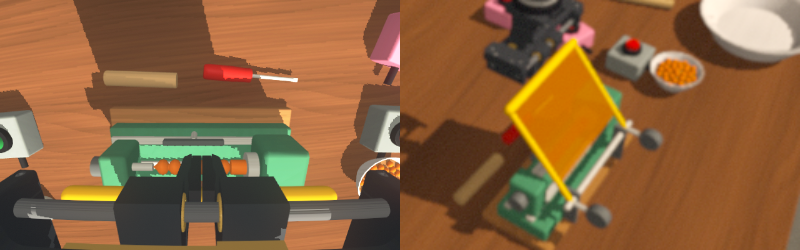

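The guard is lifting and the contact force is small (about 6 N). Continuing along the arc, rising slightly more.

drive_tool([
  [[0, 0, 0], [-0.6, 0, 0.3], 0],
  [[0, 0, 0], [-0.5, 0, 0.4], 0],
  [[0, 0, 0], [-0.4, 0, 0.45], 0],
  [[0, 0, 0], [-0.35, 0, 0.45], 0],
  [[0, 0, 0], [-0.35, 0, 0.45], 0],
  [[0, 0, 0], [-0.35, 0, 0.45], 0],
  [[0, 0, 0], [-0.3, 0, 0.5], 0],
  [[0, 0, 0], [-0.25, 0, 0.5], 0],
])

```text
clock: 11.18
tool_pos: [0.5141, 0.0217, 0.26]
eef_rot: [0.033, 0.706, -0.034, 0.706]
contact_force: [-2.2, -0.4, 2.4]
opening: 0.006
```

drive_tool([
  [[0, 0, 0], [-0.25, 0, 0.5], 0],
  [[0, 0, 0], [-0.2, 0, 0.5], 0],
  [[0, 0, 0], [-0.2, 0, 0.5], 0],
  [[0, 0, 0], [-0.2, 0, 0.5], 0],
  [[0, 0, 0], [-0.15, 0, 0.5], 0],
  [[0, 0, 0], [-0.15, 0, 0.5], 0],
])

```text
clock: 11.68
tool_pos: [0.5443, 0.0191, 0.2712]
eef_rot: [0.034, 0.706, -0.033, 0.707]
contact_force: [-1.1, -0.7, 0.6]
opening: 0.008
```

drive_tool([
  [[0, 0, 0], [-0.15, 0, 0.5], 0],
  [[0, 0, 0], [-0.15, 0, 0.5], 0],
  [[0, 0, 0], [-0.1, 0, 0.5], 0],
  [[0, 0, 0], [-0.1, 0, 0.5], 0],
  [[0, 0, 0], [-0.1, 0, 0.5], 0],
  [[0, 0, 0], [0, 0, 0.5], 0],
  [[0, 0, 0], [0, 0, 0.5], 0],
  [[0, 0, 0], [0, 0, 0.5], 0],
  [[0, 0, 0], [0, 0, 0.5], 0],
  [[0, 0, 0], [0, 0, 0.5], 0],
  [[0, 0, 0], [0, 0, 0.5], 0],
  [[0, 0, 0], [0, 0, 0.5], 0],
])

```text
clock: 12.68
tool_pos: [0.6038, 0.0132, 0.277]
eef_rot: [0.033, 0.706, -0.033, 0.706]
contact_force: [-0.1, 0.2, -0.3]
opening: 0.005
```

drive_tool([
  [[0, 0, 0], [0, 0, 0.5], 0],
  [[0, 0, 0], [0, 0, 0.5], 0],
  [[0, 0, 0], [0, 0, 0.5], 0],
  [[0, 0, 0], [0, 0, 0], 0],
])

```text
clock: 13.02
tool_pos: [0.6192, 0.0117, 0.2769]
eef_rot: [0.034, 0.706, -0.034, 0.707]
contact_force: [0.7, 0.3, 0.3]
opening: 0.005
```

```bash
python3 - <<'E'
from plant import r
import cv2,numpy as np
s=r.snapshot("scene")["color"]; w=r.snapshot("wrist")["color"]; print(r.get_state()["contact_force"])
cv2.imwrite("pics/m3.png",np.hstack([cv2.resize(w,(400,250)),cv2.resize(s[130:290,250:506],(400,250))])[:,:,::-1])
E
```

```text
[-0.45488273 -1.1113307   0.4398586 ]
```

View pics/m3.png

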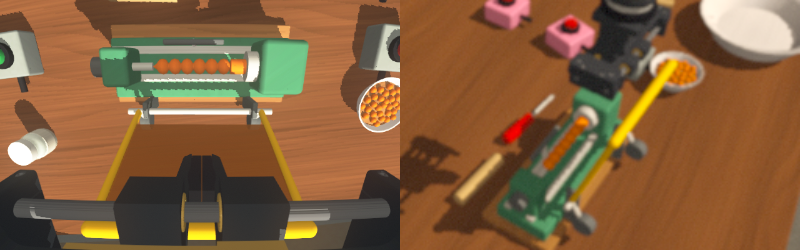

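The guard has passed upright and is leaning back. The contact force is about 0. Retract toward the robot, then lift, wait and look.

drive_tool([
  [[0, 0, 0], [0, 0, -1], 0],
  [[0, 0, 0], [0, 0, -2], 0],
  [[0, 0, 0], [0, 0, -2], 0],
  [[0, 0, 0], [0, 0, -3], 0],
  [[0, 0, 0], [0, 0, -3], 0],
  [[0, 0, 0], [0, 0, -3], 0],
  [[0, 0, 0], [0, 0, -3], 0],
  [[0, 0, 0], [-3, 0, 0], 0],
  [[0, 0, 0], [-3, 0, 0], 0],
  [[0, 0, 0], [-2, 0, 0], 0],
  [[0, 0, 0], [0, 0, 0], 0],
  [[0, 0, 0], [0, 0, 0], 0],
])

```text
clock: 14.12
tool_pos: [0.4491, 0.028, 0.3577]
eef_rot: [0.033, 0.706, -0.034, 0.707]
contact_force: [1.1, -1.0, -0.8]
opening: 0.004
```

drive_tool([
  [[0, 0, 0], [0, 0, 0], 0],
  [[0, 0, 0], [0, 0, 0], 0],
  [[0, 0, 0], [0, 0, 0], 0],
  [[0, 0, 0], [0, 0, 0], 0],
  [[0, 0, 0], [0, 0, 0], 0],
  [[0, 0, 0], [0, 0, 0], 0],
  [[0, 0, 0], [0, 0, 0], 0],
  [[0, 0, 0], [0, 0, 0], 0],
  [[0, 0, 0], [0, 0, 0], 0],
  [[0, 0, 0], [0, 0, 0], 0],
  [[0, 0, 0], [0, 0, 0], 0],
  [[0, 0, 0], [0, 0, 0], 0],
])

```text
clock: 15.12
tool_pos: [0.449, 0.028, 0.3571]
eef_rot: [0.033, 0.706, -0.033, 0.706]
contact_force: [0.3, 0.6, 0.4]
opening: 0.007
```

drive_tool([
  [[0, 0, 0], [0, 0, 0], 0],
  [[0, 0, 0], [0, 0, 0], 0],
  [[0, 0, 0], [0, 0, 0], 0],
  [[0, 0, 0], [0, 0, 0], 0],
  [[0, 0, 0], [0, 0, 0], 0],
  [[0, 0, 0], [0, 0, 0], 0],
  [[0, 0, 0], [0, 0, 0], 0],
  [[0, 0, 0], [0, 0, 0], 0],
  [[0, 0, 0], [0, 0, 0], 0],
  [[0, 0, 0], [0, 0, 0], 0],
  [[0, 0, 0], [0, 0, 0], 0],
  [[0, 0, 0], [0, 0, 0], 0],
])

```text
clock: 16.12
tool_pos: [0.4489, 0.0279, 0.357]
eef_rot: [0.033, 0.706, -0.033, 0.706]
contact_force: [-0.2, 0.5, 0.1]
opening: 0.005
```

```bash
python3 - <<'E'
from plant import r
from h import *
import cv2,numpy as np
a=r.snapshot("scene"); st=r.get_state(); print(st["clock"],st["tool_pos"],st["contact_force"])
h=np.array([.621,.009,.0905]); x=np.array([.996,-.09,0]); y=np.array([.09,.996,0])
for g in (1.0,1.22):   # predicted bar ends
    b=h+.19*(-np.cos(.698+g)*x+np.sin(.698+g)*np.array([0,0,1])); print(g,proj(a,b+.098*y),proj(a,b-.098*y))
s=a["color"]; cv2.imwrite("pics/m4.png",cv2.resize(s[80:400,230:550],(600,600),interpolation=2)[:,:,::-1])
E
```

```text
16.1667 [0.44893715 0.02794189 0.35702006] [-0.47373104 -0.33430433 -0.16124819]
1.0 [413.66278759 164.53138548] [376.07950864 213.88272821]
1.22 [428.35228228 173.68180317] [392.36846655 224.83127278]
```

View pics/m4.png

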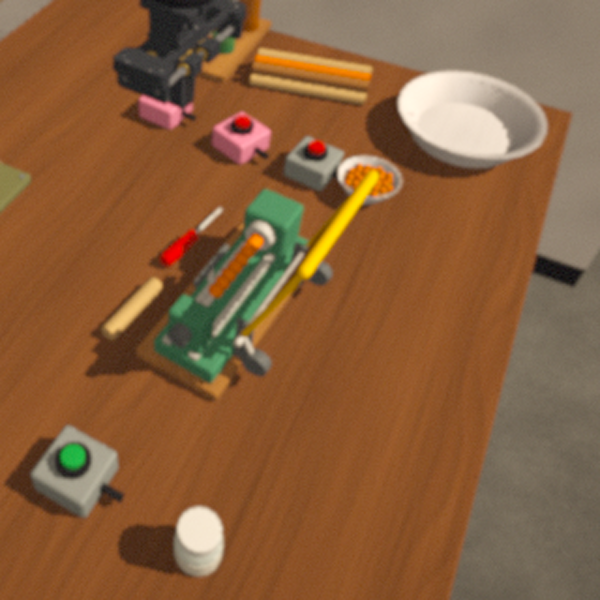

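The bar ends are at (430,174) and (393,224) px. For guard = 1.22 I predicted (428,174) and (392,225), so it is resting at the stop. Everything else looks to be in place. Handing in.

```bash
python3 -c "
from plant import r
print(r.finish_job(), r.get_state()['clock'])"
```

```text
the job is handed in; nothing more can be done
the job is handed in; nothing more can be done
```

The red stop button was pressed fully and released first, then the chip guard was raised and is resting fully open on its own. I handed the job in at about 16 s.

- **Stop button:** I pressed it down onto its hard stop, which read 22 N. The force then fell from about 5 N to 0 over roughly 7 mm of withdrawal, so it sprang back. It touched about 9 mm higher than the camera estimate, which did no harm.
- **Guard:** I pushed the bar slowly along its arc, at most about 8 N, past upright and then backed away. In the last picture both bar ends are within 2 px of where they should be at 1.22 rad.
- **Bystanders:** The green button was never touched. The jar, bowl, screwdriver and spare blank look unmoved in the last picture, though I checked that by eye and did not measure it. The arm was clear, with contact force near zero.

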